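# Put the flower-water testers back on their own stands

### The arm

A 6-joint arm with a two-finger parallel gripper is mounted at the origin on the work surface. World frame = base frame: x ahead of the robot, y to its left, z up, the work surface at z = 0. Lengths are in m, angles in rad, forces in N, time in s.
With the tool pointing down it reaches from about 0.375 to 0.925 m from the base axis. Payload 5.7 kg.
Tool frame: the origin (TCP) lies at the centre of the arm's flange, where the gripper is bolted on; the fingertips stand 182 mm ahead of it and the grasp point (between the pads) lies 163 mm ahead of it; z points along the fingers, y is the line along which they close (so a half turn about z gives the same grasp; the last joint's range is limited). The gripper opens to 88 mm and grips with 3 to 60 N. Pads are 20 mm wide; open, the fingers measure 115 mm over their backs; the gripper's body (75 mm by 178 mm) begins 61 mm behind the grasp point.
Start: joints at [-1.452, 0.359, 1.51, -0, 1.272, -0.115], TCP at [0.139, -0.584, 0.405] pointing down, gripper open.
Joint ranges: [-2.97, 2.97], [-1.01, 2.36], [0.21, 2.38], [-0.96, 4.11], [0.2, 2.71], [-2.98, 2.98]. Speed limits (rad/s): [2.39, 2.39, 3.14, 3.14, 3.14, 3.14].

### API

Orientations are given as a unit quaternion [w, x, y, z].
In Python, from plant import bot gives the robot as it stands.
- The arm moves only by the tool play_rows, never from a script. Its argument "targets" is one flat list of numbers, 4 for each row, row after row: the shift along the tool's x, y, z in units of 0.1 m (1.0 is 0.1 m), then the turn about the tool's z in units of 60 degrees (1.0 is 60 degrees). A call has 1 to 10 rows; each row is the pose to reach, as a shift and turn from the pose commanded when the call began, along the tool's axes at that moment; what a row does not reach only later rows make up. A row lasts 1/10 s, in which the tool goes at most 50 mm and 8.59 degrees, less where a joint would pass 70% of its speed; a pose out of reach is approached as far as the arm can. A call with a number of a shift or a turn outside -1 to 1 is refused whole. A call with a gripper value outside its range is refused whole. "jaw" is the closure, from 0 (fully open) to 1 (shut), set as the call begins (left out, the last holds). The fingers move at their own pace and stop on an object; "force" is the grip in N (left out, the last holds). Time passes only in rows, so rows that repeat a pose let the fingers close. It gives the time, the measured TCP pose, the force, the opening and the grip force at its end, in the units of the state.
- bot.read_state(): the state, without advancing time (a new reading comes with each control period).
- bot.grab_frame(name): name is "scene" or "side" or "wrist"; returns a dict with "frame" (420x560x3 uint8, red, green, blue), "intrinsics" (3x3 intrinsics, pixels), "world_from_camera" (4x4, takes a point from camera to world coordinates). Camera axes: x right, y up, looking along -z (the intrinsics and any distortion apply to the point x, -y, -z); pixel columns grow to the right and rows downward; lengths in m; the calibration is good to about 2 mm. A picture is of the moment at which its call begins. There is no depth.
- bot.close_job(): hands the job in; it is judged then, once.
The state is a dict: "time_s": time; "qpos": joint angles; "dq": joint speeds; "joint_efforts": joint torques, N m; "tool_pos": TCP position; "tool_rot": TCP orientation; "force": force on the tool from outside, world axes, zero at the start; "torque": the same for the moment, N m; "gripper_width": finger opening in m; "gripper_force": force on a finger pad.
Only numpy, scipy, OpenCV 4.12 (cv2) and the standard library are available. Lean on these libraries where they do the work, as an engineer would, in place of code of your own. Each camera call takes 0.05 s, during which the arm holds its last target. There are 200 camera calls.

### The job

Customers have muddled the four flower-water testers: two are standing on the wrong stands and two were left out on the counter. Put every tester back upright, right down in the recess of the stand whose colour matches its cap and label, and let go of it. They are glass, so don't drop one or knock one over, and leave the petal jar and the rose-water bottle standing where they are.

Things in the scene. Friction and masses are not known exactly. Their poses are not given: they have to be found in the camera images.
- tester_yellow_mid (a point): Tester with yellow cap and label: upright round bottle of dark cobalt glass, 42 mm in diameter and 125 mm tall, about 0.1 to 0.2 kg. The yellow cap is a cylinder 28 mm in diameter that takes up the top 40 mm (85 to 125 mm above the base) and is firmly fixed, strong enough to lift by. This point is on the bottle's axis, half-way up (62.5 mm above its base); z points to the cap.
- tester_pink_mid (a point): Tester with deep pink cap and label: upright round bottle of dark cobalt glass, 42 mm in diameter and 125 mm tall, about 0.1 to 0.2 kg. The deep pink cap is a cylinder 28 mm in diameter that takes up the top 40 mm (85 to 125 mm above the base) and is firmly fixed, strong enough to lift by. This point is on the bottle's axis, half-way up (62.5 mm above its base); z points to the cap.
- tester_green_mid (a point): Tester with green cap and label: upright round bottle of dark cobalt glass, 42 mm in diameter and 125 mm tall, about 0.1 to 0.2 kg. The green cap is a cylinder 28 mm in diameter that takes up the top 40 mm (85 to 125 mm above the base) and is firmly fixed, strong enough to lift by. This point is on the bottle's axis, half-way up (62.5 mm above its base); z points to the cap.
- tester_blue_mid (a point): Tester with light (sky) blue cap and label: upright round bottle of dark cobalt glass, 42 mm in diameter and 125 mm tall, about 0.1 to 0.2 kg. The light (sky) blue cap is a cylinder 28 mm in diameter that takes up the top 40 mm (85 to 125 mm above the base) and is firmly fixed, strong enough to lift by. This point is on the bottle's axis, half-way up (62.5 mm above its base); z points to the cap.
- stand_yellow: Yellow stand, fixed to the counter: square beech block 80 x 80 mm, 14 mm high, with a round recess 58 mm wide in the middle of its top, 8 mm deep (recess floor 6 mm above the counter), lined with yellow felt; its two side edges are yellow and a sloping yellow card, 31 mm high, stands along its +x edge (40 to 61 mm from the middle). Origin: under the middle of the recess, at counter height; z up, x towards the card.
- stand_pink: Deep pink stand, fixed to the counter: square beech block 80 x 80 mm, 14 mm high, with a round recess 58 mm wide in the middle of its top, 8 mm deep (recess floor 6 mm above the counter), lined with deep pink felt; its two side edges are deep pink and a sloping deep pink card, 31 mm high, stands along its +x edge (40 to 61 mm from the middle). Origin: under the middle of the recess, at counter height; z up, x towards the card.
- stand_green: Green stand, fixed to the counter: square beech block 80 x 80 mm, 14 mm high, with a round recess 58 mm wide in the middle of its top, 8 mm deep (recess floor 6 mm above the counter), lined with green felt; its two side edges are green and a sloping green card, 31 mm high, stands along its +x edge (40 to 61 mm from the middle). Origin: under the middle of the recess, at counter height; z up, x towards the card.
- stand_blue: Light (sky) blue stand, fixed to the counter: square beech block 80 x 80 mm, 14 mm high, with a round recess 58 mm wide in the middle of its top, 8 mm deep (recess floor 6 mm above the counter), lined with light (sky) blue felt; its two side edges are light (sky) blue and a sloping light (sky) blue card, 31 mm high, stands along its +x edge (40 to 61 mm from the middle). Origin: under the middle of the recess, at counter height; z up, x towards the card.
- petal_jar_mid (a point): Loose glass clip-lid jar of dried petals, 80 mm in diameter, 115 mm tall, to be left alone. The point is on its axis, 58 mm above its base.
- rosewater_mid (a point): Loose tall pink glass rose-water bottle with a paper label and silver cap, 65 mm in diameter, 202 mm tall, to be left alone. The point is on its axis, 101 mm above its base.
Mind the look-alikes: they are no part of the job. Leave any black or purple look-alike of the stand_green alone.

How it is judged:
At the end, for the whole second after the job is handed in: Each of the four testers stands upright (within about 4.5 degrees) on the recess floor of the stand of its own colour, its axis within 12 mm of the recess's middle and its base within 3 mm of the recess floor, released and at rest (horizontal distance between tester_yellow_mid and stand_yellow below 0.012 m and height (world z) of tester_yellow_mid between 0.0655 and 0.0715 m and angle between each of tester_yellow_mid, tester_pink_mid, tester_green_mid, tester_blue_mid's own z axis and vertical below 0.08 rad and linear speed of each of tester_yellow, tester_pink, tester_green, tester_blue below 0.02 m/s and horizontal distance between tester_pink_mid and stand_pink below 0.012 m and height (world z) of tester_pink_mid between 0.0655 and 0.0715 m and horizontal distance between tester_green_mid and stand_green below 0.012 m and height (world z) of tester_green_mid between 0.0655 and 0.0715 m and horizontal distance between tester_blue_mid and stand_blue below 0.012 m and height (world z) of tester_blue_mid between 0.0655 and 0.0715 m); the robot touches nothing.
It fails at once if a tester is knocked over or laid down (its axis more than 40 degrees from vertical) (angle between any of tester_yellow_mid, tester_pink_mid, tester_green_mid, tester_blue_mid's own z axis and vertical above 0.7 rad).
It fails at once if a tester is dropped (falls free of the gripper faster than 0.8 m/s, a fall of more than about 30 mm) ((contact force between tester_yellow and the fingers below 0.01 N and linear speed of tester_yellow above 0.8 m/s) or (contact force between tester_pink and the fingers below 0.01 N and linear speed of tester_pink above 0.8 m/s) or (contact force between tester_green and the fingers below 0.01 N and linear speed of tester_green above 0.8 m/s) or (contact force between tester_blue and the fingers below 0.01 N and linear speed of tester_blue above 0.8 m/s)).
It fails at once if the petal jar or the rose-water bottle is shifted by more than 30 mm or tipped (distance of any of petal_jar_mid, rosewater_mid from where it was at the start of the episode above 0.03 m or angle between any of petal_jar_mid, rosewater_mid's own z axis and vertical above 0.35 rad).
It also fails if it takes over 106 s, if anything falls off the work surface, if the arm or the gripper's body presses on something with over 40 N, if the wrist force passes 120 N, or if a joint passes its speed limit or range.

## Working session

There is one attempt and no reset: what is moved stays moved. The work goes in short steps, Python scripts to look and compute and a tool call to move; the robot and the scene stay as the last step left them, time stands still between calls to the robot, and variables do not carry over. Pictures are saved under pics/ and viewed, at most 14 in all, crops included, and the job is handed in when it is done.

Besides the shell and the picture viewer there is one more tool, called after ">>>" in YAML: its name, and indented under it one key for each argument. play_rows: Moves the arm, as the interface text tells. Shifts and turns lie within -1 to 1; 1 stands for 0.1 m of shift or 60 degrees of turn. Its arguments: {"type":"object","properties":{"targets":{"type":"array"},"jaw":{"type":"number"},"force":{"type":"number"}},"required":["targets"]}

```bash
mkdir -p pics
cat > h.py <<'E'
import numpy as np, cv2
from plant import bot
def grab(n,save=None):
    f=bot.grab_frame(n); 
    if save: cv2.imwrite('pics/'+save,cv2.cvtColor(f['frame'],cv2.COLOR_RGB2BGR))
    return f
def ray(f,u,v):
    K=np.array(f['intrinsics']);T=np.array(f['world_from_camera'])
    d=np.linalg.solve(K,[u,v,1]);d=T[:3,:3]@(d*[1,-1,-1]);return T[:3,3],d
def onz(f,u,v,z):
    o,d=ray(f,u,v);return o+d*(z-o[2])/d[2]
E
python3 - <<'E'
from h import *
for n in ['scene','side','wrist']:
    f=grab(n,n+'1.png');T=f['world_from_camera'];print(n,np.round(T,3).tolist(),np.round(f['intrinsics'],1).tolist())
s=bot.read_state();print(s)
E
```

```text
scene [[-0.571, -0.657, 0.491, 0.952], [0.821, -0.463, 0.335, 0.36], [0.007, 0.595, 0.804, 0.84], [0.0, 0.0, 0.0, 1.0]] [[385.8, 0.0, 279.7], [0.0, 385.8, 207.5], [0.0, 0.0, 1.0]]
side [[-0.943, 0.234, -0.237, 0.168], [-0.333, -0.666, 0.667, 0.872], [-0.002, 0.708, 0.706, 0.966], [0.0, 0.0, 0.0, 1.0]] [[543.6, 0.0, 273.6], [0.0, 543.6, 205.2], [0.0, 0.0, 1.0]]
wrist [[0.233, 0.936, 0.264, 0.211], [-0.973, 0.225, 0.061, -0.567], [-0.002, -0.271, 0.963, 0.384], [0.0, 0.0, 0.0, 1.0]] [[306.0, 0.0, 274.7], [0.0, 306.0, 209.5], [0.0, 0.0, 1.0]]
{'time_s': 0.15, 'qpos': array([-1.45209137e+00,  3.59350602e-01,  1.51115199e+00, -1.76809753e-05,
        1.27251596e+00, -1.15087628e-01]), 'dq': array([-2.00411381e-03, -2.05235080e-03, -5.30318855e-03,  8.20934398e-04,
       -5.29436311e-05,  1.62732123e-03]), 'joint_efforts': array([ 1.40491202e-04, -5.15755320e+01, -2.71007288e+01,  6.75236271e-02,
        3.06261156e-02, -8.03268108e-05]), 'tool_pos': array([ 0.13896605, -0.58341306,  0.40400806]), 'tool_rot': array([-7.12929643e-04,  9.93174849e-01,  1.16632803e-01, -9.73773090e-06]), 'force': array([-0.05437955,  0.0269922 , -0.14883374]), 'torque': array([ 0.03089076, -0.010542  , -0.00755562]), 'gripper_force': 0.0, 'gripper_width': 0.08799244216221148}
```

View pics/scene1.png

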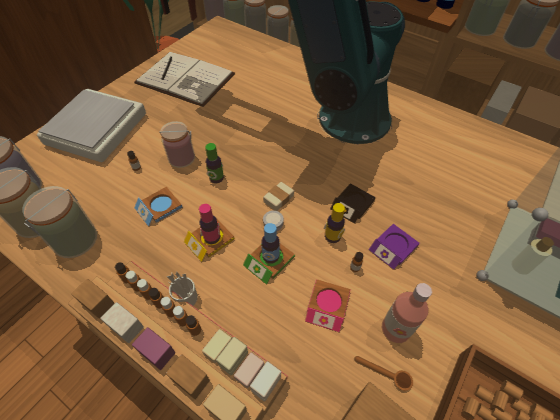

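View pics/side1.png

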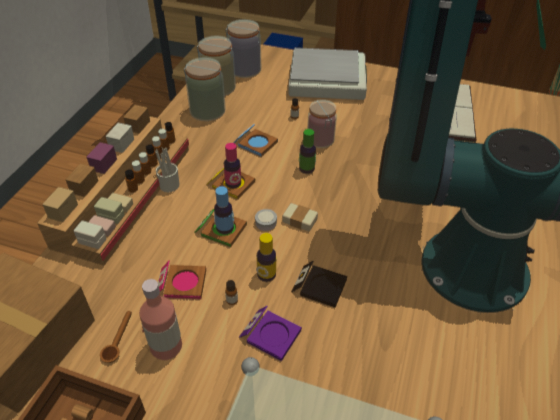

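The scene view (px u,v) shows these:
- **Testers:** pink (209,225) is on the yellow stand and blue (270,245) is on the green stand. Green (214,163) and yellow (336,223) are loose on the counter.
- **Empty stands:** blue (160,205) and pink (328,305).
- **Look-alikes:** black stand (352,203), purple stand (394,245), and small brown vials (134,160), (356,262).
- **Leave alone:** petal jar (177,145) and rose-water bottle (405,315).

The side view shows the same layout.

Run:
```python
from h import *
F={n:grab(n) for n in ['scene','side']}
for n,f in F.items():
    hsv=cv2.cvtColor(f['frame'],cv2.COLOR_RGB2HSV)
    box=(100,110,450,340) if n=='scene' else (150,80,350,360)
    m0=np.zeros(hsv.shape[:2],np.uint8);m0[box[1]:box[3],box[0]:box[2]]=1
    for c,lo,hi in [('yellow',(23,170,90),(32,255,255)),('pink',(165,170,90),(178,255,255)),('green',(45,130,40),(75,255,255)),('blue',(95,90,110),(112,255,255))]:
        m=cv2.inRange(hsv,lo,hi)*m0
        k,l,st,ce=cv2.connectedComponentsWithStats(m)
        for i in range(1,k):
            if st[i,4]>12: print(n,c,st[i].tolist(),ce[i].round(1),'z0.006',onz(f,*ce[i],.006)[:2].round(3),'z.105',onz(f,*ce[i],.105)[:2].round(3))
s=F['scene']['frame'][170:290,120:310];d=F['side']['frame'][120:300,190:330]
cv2.imwrite('pics/c.png',np.hstack([cv2.resize(s,(475,300),interpolation=3)[:, :, ::-1],cv2.resize(d,(233,300),interpolation=3)[:,:,::-1]]))
```

```text
scene yellow [333, 203, 12, 10, 95] [338.4 207.3] z0.006 [0.351 0.141] z.105 [0.422 0.167]
scene yellow [188, 231, 16, 17, 25] [194.2 238.2] z0.006 [ 0.647 -0.11 ] z.105 [ 0.683 -0.054]
scene yellow [220, 231, 3, 6, 15] [221.1 233.4] z0.006 [ 0.597 -0.064] z.105 [ 0.639 -0.013]
scene yellow [201, 236, 4, 7, 17] [202.4 239.2] z0.006 [ 0.637 -0.091] z.105 [ 0.674 -0.038]
scene yellow [199, 255, 4, 5, 13] [200.1 257.1] z0.006 [ 0.679 -0.061] z.105 [ 0.711 -0.011]
scene pink [200, 204, 11, 9, 79] [204.7 208.2] z0.006 [ 0.56  -0.151] z.105 [ 0.607 -0.09 ]
scene pink [317, 290, 24, 22, 411] [328.6 300.3] z0.006 [0.595 0.254] z.105 [0.637 0.267]
scene pink [306, 308, 11, 15, 90] [310.2 314.8] z0.006 [0.648 0.238] z.105 [0.684 0.252]
scene pink [332, 315, 11, 17, 98] [337.2 323.3] z0.006 [0.63  0.297] z.105 [0.668 0.304]
scene pink [320, 316, 8, 8, 27] [323.7 319.6] z0.006 [0.64  0.268] z.105 [0.677 0.279]
scene green [206, 143, 10, 8, 62] [210.4 146.5] z0.006 [ 0.375 -0.292] z.105 [ 0.443 -0.215]
scene green [260, 251, 23, 15, 86] [272.1 259.8] z0.006 [0.584 0.088] z.105 [0.627 0.12 ]
scene
[... 920 characters left out ...]
 272, 25, 18, 358] [184.9 280.5] z0.006 [0.596 0.25 ] z.105 [0.552 0.314]
side pink [160, 283, 4, 7, 15] [161.5 286.4] z0.006 [0.637 0.281] z.105 [0.589 0.342]
side green [304, 129, 10, 18, 142] [308.4 137. ] z0.006 [ 0.489 -0.329] z.105 [ 0.456 -0.205]
side green [198, 216, 12, 13, 16] [203.1 222.8] z0.006 [0.631 0.078] z.105 [0.584 0.16 ]
side green [213, 225, 10, 10, 36] [216.  230.3] z0.006 [0.592 0.09 ] z.105 [0.548 0.171]
side green [231, 224, 4, 9, 16] [233.  228.9] z0.006 [0.555 0.073] z.105 [0.515 0.155]
side blue [249, 136, 19, 11, 148] [257.7 141.1] z0.006 [ 0.619 -0.263] z.105 [ 0.572 -0.146]
side blue [216, 187, 11, 8, 75] [221.  190.5] z0.006 [ 0.636 -0.041] z.105 [0.587 0.053]
```

View pics/c.png

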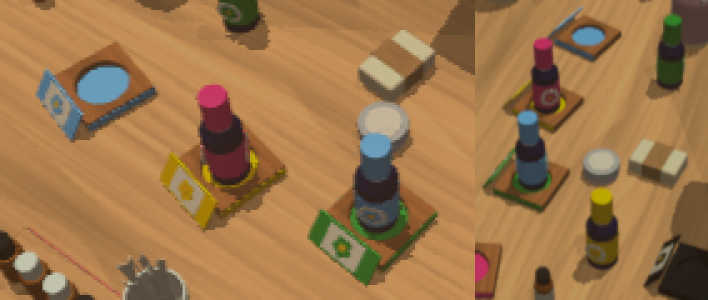

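>>> play_rows:
  targets: [0.4,-0.4,0,0,0.95,-0.86,-0.1,0,0.95,-0.86,-0.1,0]
  jaw: 0
  force: 25

```text
time_s: 0.55
tool_pos: [0.2125, -0.4753, 0.4144]
tool_rot: [-0.001, 0.993, 0.117, 0.0]
force: [0.3, -1.0, -0.6]
gripper_width: 0.0878
gripper_force: 0.0
```

>>> play_rows:
  targets: [0.47,-0.43,0,0,0.95,-0.86,-0.1,0,0.95,-0.86,-0.1,0]

```text
time_s: 0.85
tool_pos: [0.285, -0.3694, 0.4248]
tool_rot: [-0.001, 0.993, 0.117, 0.0]
force: [-0.7, 0.3, 0.0]
gripper_width: 0.088
gripper_force: 0.0
```

>>> play_rows:
  targets: [0.47,-0.43,0,0,0.95,-0.86,-0.1,0,0.95,-0.86,-0.1,0]

```text
time_s: 1.15
tool_pos: [0.3574, -0.2639, 0.435]
tool_rot: [-0.0, 0.993, 0.117, 0.0]
force: [-0.1, -0.5, 0.3]
gripper_width: 0.0879
gripper_force: 0.0
```

>>> play_rows:
  targets: [0.47,-0.43,0,0,0.95,-0.86,-0.1,0,0.95,-0.86,-0.1,0]

```text
time_s: 1.45
tool_pos: [0.4301, -0.1584, 0.4451]
tool_rot: [-0.0, 0.993, 0.117, 0.0]
force: [0.7, -0.5, -0.1]
gripper_width: 0.0878
gripper_force: 0.0
```

>>> play_rows:
  targets: [0.47,-0.43,0,0,0.95,-0.86,-0.1,0,0.95,-0.86,-0.1,0.1,0.95,-0.86,-0.1,0.223,0.95,-0.86,-0.1,0.223]

```text
time_s: 1.95
tool_pos: [0.5018, -0.0544, 0.4546]
tool_rot: [-0.0, 1.0, 0.001, -0.0]
force: [-0.4, -0.3, -0.8]
gripper_width: 0.0878
gripper_force: 0.0
```

Run:
```python
from h import *
f=grab('wrist','w2.png');s=bot.read_state();print(s['time_s'],s['tool_pos'],s['tool_rot'],s['qpos'],f['world_from_camera'])
```

```text
2.0 [ 0.50143182 -0.05497881  0.45451692] [-5.98477351e-07  9.99998102e-01  1.93656604e-03 -2.15768492e-04] [-2.46181867e-01  1.75258117e-01  1.64144372e+00 -1.08056371e-04
  1.32530943e+00  1.32076761e+00] [[ 2.49649637e-03  9.62584052e-01  2.70971790e-01  5.76017094e-01]
 [-9.99996879e-01  2.37603280e-03  7.72616574e-04 -5.49879412e-02]
 [ 9.98705319e-05 -2.70972873e-01  9.62586979e-01  4.34315307e-01]
 [ 0.00000000e+00  0.00000000e+00  0.00000000e+00  1.00000000e+00]]
```

View pics/w2.png

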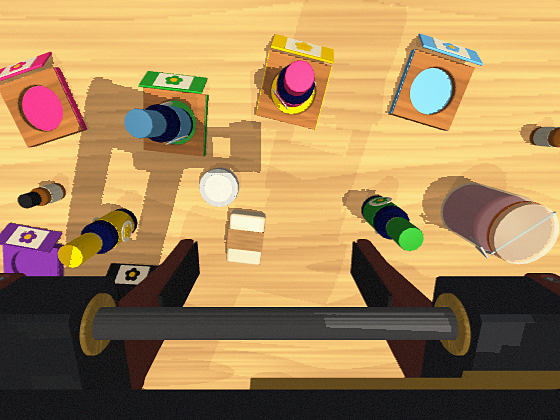

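The wrist view shows cap tops at pink (300,75), blue (140,123), yellow (70,252) and green (410,238). Felts are pink (42,108) and blue (432,91). The petal jar is at (520,230), and purple (30,245) and black (130,272) are the look-alikes.

```bash
cat >> h.py <<'E'
HS={'yellow':((22,150,70),(33,255,255)),'pink':((160,120,90),(178,255,255)),'green':((45,110,40),(75,255,255)),'blue':((92,60,110),(112,255,255))}
def blobs(f,c,mn=60):
    m=cv2.inRange(cv2.cvtColor(f['frame'],cv2.COLOR_RGB2HSV),*HS[c])
    k,l,st,ce=cv2.connectedComponentsWithStats(m)
    return [(np.argwhere(l==i)[:,::-1],st[i],ce[i]) for i in range(1,k) if st[i,4]>mn]
def cap(f,px,z):
    p=np.array([onz(f,u,v,z)[:2] for u,v in px]);c=np.array(f['world_from_camera'])[:2,3]
    d=p.mean(0)-c;d/=np.linalg.norm(d);n=np.array([-d[1],d[0]])
    a=p@d;b=p@n;A=np.percentile(a,99)-.014
    s=b[np.abs(a-A)<.006];B=(s.min()+s.max())/2
    return A*d+B*n,(s.max()-s.min())
def felt(f,px,z=.006):
    hull=cv2.convexHull(px.astype(np.int32));w=np.array([onz(f,*q[0],z)[:2] for q in hull])
    (x,y),r=cv2.minEnclosingCircle((w*1000).astype(np.float32));return np.array([x,y])/1000,r*2/1000
E
python3 - <<'E'
from h import *
f=grab('wrist')
for c in HS:
    for px,st,ce in blobs(f,c):
        z=.131 if c in('pink','blue') else .125
        print(c,st.tolist(),ce.round(),'cap',*cap(f,px,z),'felt',*felt(f,px))
print('jar lid',onz(f,527,233,.115)); g=grab('scene');print('rose cap',onz(g,423,292,.202),'jar',onz(g,176,130,.115));g=grab('side');print('rose',onz(g,152,287,.202))
E
```

```text
yellow [271, 34, 63, 29, 513] [302.  49.] cap [ 0.63665921 -0.07957913] 0.05880968666911536 felt [ 0.66274457 -0.08994716] 0.0818871078491211Traceback (most recent call last):
  File "<stdin>", line 6, in <module>
  File "h.py", line 21, in cap
    s=b[np.abs(a-A)<.006];B=(s.min()+s.max())/2
                             ~~~~~^^
    return umr_minimum(a, axis, None, out, keepdims, initial, where)
ValueError: zero-size array to reduction operation minimum which has no identity
```

```bash
sed -i 's|s=b\[np.abs(a-A)<.006\];|s=b[np.abs(a-A)<.006]; s=s if len(s) else np.zeros(1);|' h.py
python3 - <<'E'
from h import *
f=grab('wrist')
for c in HS:
    for px,st,ce in blobs(f,c):
        z=.131 if c in('pink','blue') else .125
        C,w=cap(f,px,z);F,r=felt(f,px)
        print(c,st.tolist(),ce.round(),'cap',C.round(4),w.round(4),'felt',F.round(4),round(r,4))
print('jar lid',onz(f,527,233,.115)); g=grab('scene');print('rose cap',onz(g,423,292,.202),'jar',onz(g,176,130,.115));g=grab('side');print('rose',onz(g,152,287,.202))
E
```

```text
yellow [270, 33, 64, 30, 511] [302.  49.] cap [ 0.6364 -0.0796] 0.0586 felt [ 0.6616 -0.0893] 0.0817
yellow [295, 41, 17, 10, 103] [303.  46.] cap [ 0.5804 -0.2185] 0.0 felt [ 0.6706 -0.0911] 0.0215
yellow [271, 74, 44, 40, 370] [290. 102.] cap [ 0.6039 -0.0712] 0.0407 felt [ 0.6165 -0.0786] 0.0572
yellow [93, 210, 40, 37, 416] [116. 220.] cap [0.4693 0.1142] 0.0325 felt [0.4265 0.1813] 0.0616
yellow [123, 223, 7, 14, 72] [126. 230.] cap [0.4702 0.0977] 0.0071 felt [0.4227 0.1644] 0.0227
yellow [57, 232, 44, 35, 982] [ 78. 249.] cap [0.4365 0.1673] 0.0271 felt [0.3919 0.2394] 0.0753
pink [0, 51, 51, 28, 279] [30. 64.] cap [0.6197 0.1802] 0.0087 felt [0.6461 0.2651] 0.0779
pink [283, 59, 31, 36, 852] [298.  77.] cap [ 0.6164 -0.077 ] 0.0273 felt [ 0.6332 -0.0848] 0.0435
pink [53, 66, 33, 63, 352] [69. 97.] cap [0.5949 0.1344] 0.0378 felt [0.6063 0.2155] 0.0815
pink [21, 85, 41, 45, 1402] [ 41. 107.] cap [0.5889 0.1673] 0.0396 felt [0.5944 0.2535] 0.0567
green [138, 70, 69, 23, 553] [173.  82.] cap [0.6145 0.0553] 0.017 felt [0.6275 0.078 ] 0.0893
green [165, 75, 17, 9, 88] [173.  79.]
[... 505 characters left out ...]
249] 0.0122 felt [ 0.6673 -0.2778] 0.0912
blue [443, 43, 16, 9, 65] [451.  47.] cap [ 0.6413 -0.2043] 0.0057 felt [ 0.6692 -0.2777] 0.0223
blue [390, 49, 25, 64, 85] [402.  79.] cap [ 0.6157 -0.173 ] 0.0178 felt [ 0.6286 -0.2207] 0.0794
blue [410, 68, 42, 46, 1443] [430.  90.] cap [ 0.6056 -0.2039] 0.0391 felt [ 0.6171 -0.2586] 0.0561
blue [164, 104, 26, 30, 100] [180. 113.] cap [0.586  0.0337] 0.0081 felt [0.5806 0.0777] 0.0456
blue [123, 107, 41, 30, 727] [139. 121.] cap [0.5761 0.0734] 0.0266 felt [0.5778 0.121 ] 0.0546
jar lid [ 0.45971042 -0.33587991  0.115     ]
rose cap [0.56899699 0.40820821 0.202     ] jar [ 0.45615249 -0.325381    0.115     ]
rose [0.55633018 0.4086399  0.202     ]
```

>>> play_rows:
  targets: [0.35,0.1,0,0,0.7,0.22,0.1,0,1.0,0.22,0.3,0,1.0,0.22,0.3,0]

```text
time_s: 2.6
tool_pos: [0.6035, -0.0785, 0.4217]
tool_rot: [-0.0, 1.0, 0.0, -0.001]
force: [-1.2, -0.1, -0.1]
gripper_width: 0.0882
gripper_force: 0.0
```

>>> play_rows:
  targets: [0.15,0,0.1,0,0.15,0,0.4,0,0.15,0,0.5,0,0.15,0,0.5,0]

```text
time_s: 3.0
tool_pos: [0.6154, -0.0772, 0.3731]
tool_rot: [-0.001, 1.0, 0.0, -0.002]
force: [-0.5, -0.1, 0.7]
gripper_width: 0.0874
gripper_force: 0.0
```

>>> play_rows:
  targets: [0,0,0.3,0,0,0,0.6,0,0,0,0.9,0,0,0,0.98,0,0,0,0.98,0,0,0,0.98,0]

```text
time_s: 3.6
tool_pos: [0.6172, -0.0775, 0.2785]
tool_rot: [0.0, 1.0, 0.0, 0.001]
force: [-0.9, -0.4, 0.6]
gripper_width: 0.0878
gripper_force: 0.0
```

Run:
```python
from h import *
s=bot.read_state();print(s['time_s'],s['tool_pos'],s['force'])
f=grab('wrist','w3.png')
```

```text
3.6 [ 0.61722808 -0.07746865  0.2784699 ] [-0.85518964 -0.35493071  0.59560293]
```

View pics/w3.png

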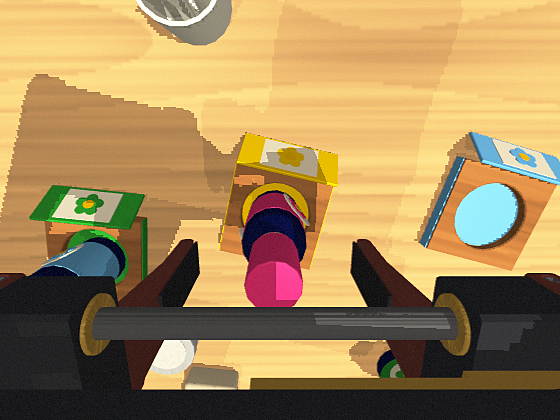

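The pink cap (273,280) sits midway between the fingers (about 195 and 355), so I'm gripping and lifting.

>>> play_rows:
  targets: [0,0,0,0,0,0,0,0,0,0,0,0,0,0,0,0,0,0,0,0,0,0,0,0]
  jaw: 1
  force: 25

```text
time_s: 4.25
tool_pos: [0.6164, -0.0773, 0.2766]
tool_rot: [-0.0, 1.0, 0.0, -0.0]
force: [0.4, 0.5, -0.4]
gripper_width: 0.0436
gripper_force: 0.0
```

>>> play_rows:
  targets: [0,0,-0.1,0,0,0,-0.3,0,0,0,-0.5,0,0,0,-0.75,0,0,0,-1,0]

```text
time_s: 4.75
tool_pos: [0.6162, -0.0772, 0.3779]
tool_rot: [-0.0, 1.0, 0.0, -0.0]
force: [0.4, 0.3, -1.6]
gripper_width: 0.0267
gripper_force: 25.0
```

>>> play_rows:
  targets: [0,0,-0.25,0,0,0,-0.45,0,0,0,-0.55,0,0,0,-0.55,0]

```text
time_s: 5.15
tool_pos: [0.6168, -0.0773, 0.4335]
tool_rot: [0.0, 1.0, 0.0, 0.002]
force: [-0.1, -0.2, -0.9]
gripper_width: 0.0271
gripper_force: 25.0
```

Run:
```python
from h import *
s=bot.read_state();print(s['time_s'],s['tool_pos'],s['force'],s['gripper_width'])
f=grab('wrist')
for c in ['yellow','pink']:
  for px,st,ce in blobs(f,c):
    F,r=felt(f,px);print(c,st.tolist(),ce.round(),'felt',F.round(4),round(r,4),'cap z.125/.131',cap(f,px,.125)[0].round(4))
cv2.imwrite('pics/w4.png',f['frame'][:,:,::-1])
```

```text
5.15 [ 0.61675983 -0.07733036  0.4334885 ] [-0.13264557 -0.19692779 -0.93683678] 0.027135873239529852
yellow [251, 130, 64, 36, 635] [283. 147.] felt [ 0.6607 -0.0899] 0.0852 cap z.125/.131 [ 0.6672 -0.0972]
yellow [276, 138, 17, 12, 132] [284. 144.] felt [ 0.6677 -0.0905] 0.0215 cap z.125/.131 [ 0.6807 -0.0827]
yellow [254, 161, 43, 30, 803] [275. 174.] felt [ 0.6164 -0.0786] 0.0574 cap z.125/.131 [ 0.6462 -0.0781]
yellow [84, 291, 31, 16, 293] [100. 299.] felt [0.436  0.1858] 0.0524 cap z.125/.131 [0.5091 0.1095]
yellow [45, 340, 42, 29, 759] [ 63. 352.] felt [0.3414 0.2512] 0.0836 cap z.125/.131 [0.4375 0.1677]
pink [0, 146, 40, 29, 285] [ 25. 159.] felt [0.645  0.2592] 0.0701 cap z.125/.131 [0.6515 0.1673]
pink [0, 156, 15, 12, 72] [  6. 162.] felt [0.6425 0.276 ] 0.0253 cap z.125/.131 [0.659  0.1668]
pink [42, 161, 33, 57, 389] [ 58. 188.] felt [0.6052 0.217 ] 0.0812 cap z.125/.131 [ 0.0167 -0.0582]
pink [12, 178, 39, 40, 1198] [ 31. 198.] felt [0.5942 0.253 ] 0.057 cap z.125/.131 [0.6213 0.1603]
pink [250, 183, 51, 28, 431] [272. 192.] felt [ 0.5812 -0.0791] 0.0693 cap z.125/.131 [ 0.6268 -0.0774]
pink [250, 215, 50, 66, 2596] [275. 248.] felt [ 0.5198 -0.0782] 0.1009 cap z.125/.131 [ 0.5507 -0.0788]
```

View pics/w4.png

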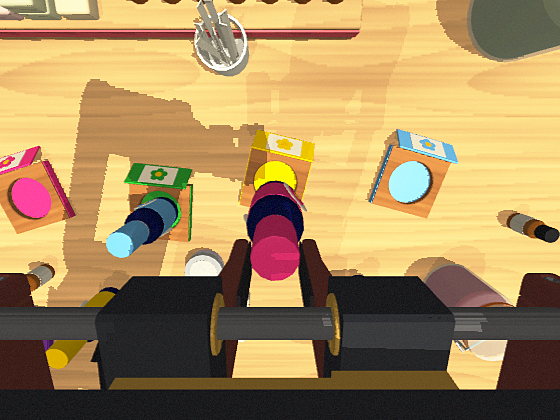

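Run:
```python
from h import *
f=grab('wrist');s=bot.read_state();p=s['tool_pos']
px=[b for b in blobs(f,'pink') if b[1][4]>2000][0][0]
v0=px[:,1].max()
g=cv2.cvtColor(cv2.imread('pics/w3.png'),cv2.COLOR_BGR2RGB);q=[b for b in blobs({'frame':g},'pink') if b[1][4]>1500]
v1=q[0][0][:,1].max()
for v in(v0,v1):
    o,d=ray(f,275,v);t=(p[0]-.014-o[0])/d[0];print(v,(o+d*t)[2]-p[2])
```

```text
280 -0.18123617012450136
306 -0.15459778624736487
```

The jaws were still closing when the lift began, so the cap is held only near its top. I'll set the tester back in the recess and regrip it properly.

>>> play_rows:
  targets: [0,0,0.05,0,0,0,0.15,0,0,0,0.3,0,0,0,0.5,0,0,0,0.7,0,0,0,0.85,0,0,0,0.95,0,0,0,1,0]

```text
time_s: 6.05
tool_pos: [0.6158, -0.0771, 0.3296]
tool_rot: [-0.0, 1.0, 0.0, -0.002]
force: [-0.5, 0.1, -1.5]
gripper_width: 0.0269
gripper_force: 25.0
```

>>> play_rows:
  targets: [0,0,0.04,0,0,0,0.08,0,0,0,0.12,0,0,0,0.16,0]

```text
time_s: 6.45
tool_pos: [0.6167, -0.0773, 0.3159]
tool_rot: [0.0, 1.0, 0.0, 0.001]
force: [0.2, -0.4, -1.2]
gripper_width: 0.0275
gripper_force: 25.0
```

>>> play_rows:
  targets: [0,0,0.02,0,0,0,0.04,0,0,0,0.04,0]

```text
time_s: 6.75
tool_pos: [0.6164, -0.0772, 0.3115]
tool_rot: [-0.0, 1.0, 0.0, -0.0]
force: [-0.5, -0.3, -1.4]
gripper_width: 0.0272
gripper_force: 25.0
```

>>> play_rows:
  targets: [0,0,0.02,0,0,0,0.04,0,0,0,0.04,0]

```text
time_s: 7.05
tool_pos: [0.6163, -0.0772, 0.3074]
tool_rot: [-0.0, 1.0, 0.0, -0.0]
force: [-0.2, 0.1, -0.9]
gripper_width: 0.0275
gripper_force: 25.0
```

>>> play_rows:
  targets: [0,0,0.02,0,0,0,0.03,0,0,0,0.03,0]

```text
time_s: 7.35
tool_pos: [0.6166, -0.0773, 0.3049]
tool_rot: [0.0, 1.0, 0.0, 0.0]
force: [-0.0, -0.4, -0.2]
gripper_width: 0.0269
gripper_force: 25.0
```

>>> play_rows:
  targets: [0,0,0.02,0,0,0,0.02,0]

```text
time_s: 7.55
tool_pos: [0.6174, -0.0774, 0.3048]
tool_rot: [0.0, 1.0, 0.0, 0.002]
force: [-2.1, 0.7, 11.3]
gripper_width: 0.0272
gripper_force: 25.0
```

>>> play_rows:
  targets: [0,0,0.02,0,0,0,0.02,0]

```text
time_s: 7.75
tool_pos: [0.6182, -0.0775, 0.3048]
tool_rot: [0.001, 1.0, 0.0, 0.003]
force: [-2.9, 1.5, 22.2]
gripper_width: 0.027
gripper_force: 25.0
```

>>> play_rows:
  targets: [0,0,-0.03,0,0,0,-0.03,0]

```text
time_s: 7.95
tool_pos: [0.6169, -0.0774, 0.3048]
tool_rot: [0.0, 1.0, 0.0, 0.001]
force: [0.3, 0.6, 7.5]
gripper_width: 0.0272
gripper_force: 25.0
```

>>> play_rows:
  targets: [0,0,0,0,0,0,0,0,0,0,0,0,0,0,0,0,0,0,0,0,0,0,0,0,0,0,0.1,0,0,0,0.2,0,0,0,0.28,0,0,0,0.28,0]
  jaw: 0

```text
time_s: 8.95
tool_pos: [0.6157, -0.0771, 0.2737]
tool_rot: [-0.0, 1.0, 0.0, -0.002]
force: [0.3, 0.4, -0.3]
gripper_width: 0.0879
gripper_force: 0.0
```

>>> play_rows:
  targets: [0,0,0,0,0,0,0,0,0,0,0,0,0,0,0,0,0,0,0,0,0,0,0,0,0,0,0,0,0,0,0,0,0,0,0,0,0,0,0,0]
  jaw: 1

```text
time_s: 9.95
tool_pos: [0.6165, -0.0773, 0.2757]
tool_rot: [-0.0, 1.0, 0.0, 0.0]
force: [-0.6, 0.3, -0.2]
gripper_width: 0.0276
gripper_force: 25.0
```

>>> play_rows:
  targets: [0,0,0,0,0,0,0,0]

```text
time_s: 10.15
tool_pos: [0.6165, -0.0773, 0.2757]
tool_rot: [-0.0, 1.0, 0.0, -0.0]
force: [-0.7, -0.0, 0.0]
gripper_width: 0.0276
gripper_force: 25.0
```

>>> play_rows:
  targets: [0,0,-0.1,0,0,0,-0.3,0,0,0,-0.5,0,0,0,-0.75,0,0,0,-1,0]

```text
time_s: 10.65
tool_pos: [0.6162, -0.0772, 0.3769]
tool_rot: [-0.0, 1.0, 0.0, -0.0]
force: [0.6, -0.4, -0.5]
gripper_width: 0.0279
gripper_force: 25.0
```

>>> play_rows:
  targets: [0,0,-0.25,0,0,0,-0.45,0,0,0,-0.55,0,0,-0.1,-0.55,0,0,-0.3,-0.55,0,0,-0.55,-0.55,0,0,-0.8,-0.55,0]

```text
time_s: 11.35
tool_pos: [0.6158, 0.004, 0.4291]
tool_rot: [-0.0, 1.0, -0.0, -0.001]
force: [-0.4, 0.3, -1.0]
gripper_width: 0.0275
gripper_force: 25.0
```

>>> play_rows:
  targets: [-0.05,-0.25,0,0,-0.1,-0.5,0,0,-0.15,-0.75,0,0,-0.22,-1,0,0]

```text
time_s: 11.75
tool_pos: [0.5936, 0.1043, 0.4291]
tool_rot: [-0.0, 1.0, 0.0, -0.001]
force: [-0.2, -0.2, -0.7]
gripper_width: 0.028
gripper_force: 25.0
```

>>> play_rows:
  targets: [0,-0.25,0,0,0,-0.5,0,0,0,-0.75,0,0,0,-0.95,0,0]

```text
time_s: 12.15
tool_pos: [0.5934, 0.1996, 0.429]
tool_rot: [-0.0, 1.0, 0.0, -0.001]
force: [0.4, -0.2, -2.1]
gripper_width: 0.0276
gripper_force: 25.0
```

>>> play_rows:
  targets: [0,-0.2,0,0,0,-0.4,0,0,0,-0.5,0,0,0,-0.556,0,0,0,-0.556,0,0,0,-0.556,0,0]

```text
time_s: 12.75
tool_pos: [0.5943, 0.2528, 0.4304]
tool_rot: [0.0, 1.0, -0.0, -0.0]
force: [-0.6, 0.7, -1.7]
gripper_width: 0.0273
gripper_force: 25.0
```

Run:
```python
from h import *
s=bot.read_state();print(s['time_s'],s['tool_pos'],s['tool_rot'],s['gripper_width'])
f=grab('wrist')
for c in ['pink','green','blue']:
  for px,st,ce in blobs(f,c,150):
    F,r=felt(f,px);print(c,st.tolist(),ce.round(),'felt',F.round(4),round(r,4))
cv2.imwrite('pics/w5.png',f['frame'][:,:,::-1])
```

```text
12.75 [0.5942885  0.25279882 0.43036065] [ 2.55005343e-04  9.99999916e-01 -3.52833073e-06 -3.22424924e-04] 0.027313546347536688
pink [233, 127, 64, 37, 621] [264. 146.] felt [0.6367 0.2656] 0.084
pink [253, 160, 43, 33, 1025] [274. 176.] felt [0.5946 0.2522] 0.0574
pink [247, 189, 57, 31, 592] [272. 200.] felt [0.5452 0.2511] 0.0778
pink [245, 228, 60, 79, 3827] [275. 269.] felt [0.4645 0.2526] 0.127
green [383, 145, 66, 26, 593] [414. 159.] felt [0.6253 0.0669] 0.0949
green [368, 161, 13, 59, 161] [374. 189.] felt [0.581  0.1173] 0.0802
green [383, 174, 37, 40, 412] [396. 190.] felt [0.5769 0.0778] 0.0567
blue [393, 181, 38, 38, 444] [405. 196.] felt [0.5696 0.0651] 0.0542
blue [425, 200, 47, 37, 1145] [448. 218.] felt [0.5417 0.0128] 0.0709
```

View pics/w5.png

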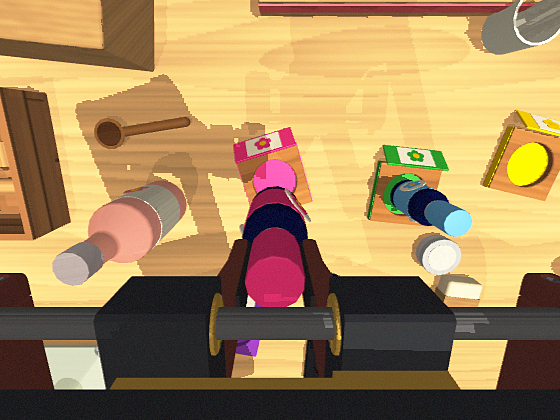

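The tester hangs over the pink felt (274,176) and is centred there. The rose-water bottle is clear at left, so I'm lowering.

>>> play_rows:
  targets: [0,0,0.1,0,0,0,0.3,0,0,0,0.5,0,0,0,0.75,0,0,0,1,0]

```text
time_s: 13.3
tool_pos: [0.5943, 0.2526, 0.3295]
tool_rot: [-0.0, 1.0, -0.0, 0.0]
force: [0.0, 0.1, -1.8]
gripper_width: 0.0274
gripper_force: 25.0
```

>>> play_rows:
  targets: [0,0,0.15,0,0,0,0.3,0,0,0,0.4,0,0,0,0.45,0,0,0,0.5,0,0,0,0.53,0,0,0,0.53,0]

```text
time_s: 14.0
tool_pos: [0.5944, 0.2533, 0.2778]
tool_rot: [-0.0, 1.0, 0.0, 0.0]
force: [0.8, 0.2, -1.1]
gripper_width: 0.0275
gripper_force: 25.0
```

>>> play_rows:
  targets: [0,0,0.02,0,0,0,0.02,0]

```text
time_s: 14.2
tool_pos: [0.5944, 0.2534, 0.2759]
tool_rot: [-0.0, 1.0, 0.0, 0.0]
force: [-0.3, 0.1, -1.7]
gripper_width: 0.0275
gripper_force: 25.0
```

>>> play_rows:
  targets: [0,0,0.01,0,0,0,0.01,0]

```text
time_s: 14.4
tool_pos: [0.5946, 0.2534, 0.2757]
tool_rot: [-0.0, 1.0, 0.0, 0.0]
force: [-1.1, 0.1, 3.9]
gripper_width: 0.0279
gripper_force: 25.0
```

>>> play_rows:
  targets: [0,0,0,0,0,0,0,0,0,0,0,0,0,0,0,0,0,0,0,0,0,0,0,0,0,0,-0.1,0,0,0,-0.4,0,0,0,-0.75,0,0,0,-1,0]
  jaw: 0

```text
time_s: 15.4
tool_pos: [0.5947, 0.2534, 0.3776]
tool_rot: [-0.0, 1.0, 0.0, 0.001]
force: [0.2, -0.0, 0.8]
gripper_width: 0.0878
gripper_force: 0.0
```

>>> play_rows:
  targets: [0,0.25,0,0,-0.1,0.6,0,0,-0.19,1,0,0]

```text
time_s: 15.7
tool_pos: [0.5752, 0.153, 0.3759]
tool_rot: [-0.0, 1.0, 0.001, 0.001]
force: [0.9, -0.3, -0.1]
gripper_width: 0.0879
gripper_force: 0.0
```

>>> play_rows:
  targets: [0,0.3,0,0,0,0.6,0,0,0,0.8,0,0,0,0.8,0,0,0,0.8,0,0]

```text
time_s: 16.2
tool_pos: [0.5755, 0.0732, 0.3753]
tool_rot: [-0.0, 1.0, -0.0, 0.0]
force: [0.3, 1.2, -0.1]
gripper_width: 0.0879
gripper_force: 0.0
```

Run:
```python
from h import *
s=bot.read_state();print(s['time_s'],s['tool_pos'])
f=grab('wrist')
for px,st,ce in blobs(f,'blue',200): print(st.tolist(),cap(f,px,.131))
g=grab('scene')
for px,st,ce in blobs(g,'pink',40): print(st.tolist(),cap(g,px,.131))
```

```text
16.2 [0.57549516 0.07324061 0.37530327]
[548, 137, 12, 42, 370] (array([ 0.62976823, -0.12481029]), np.float64(0.022781685773348825))
[253, 195, 35, 45, 1148] (array([0.57833528, 0.07599682]), np.float64(0.02633706609108273))
[326, 272, 15, 20, 225] (array([0.60154808, 0.25494665]), np.float64(0.025520513452896174))
[317, 293, 24, 19, 214] (array([0.65409543, 0.27157279]), np.float64(0.04633144717425308))
[306, 308, 37, 24, 248] (array([0.68606092, 0.2812613 ]), np.float64(0.06817952017181785))
```

>>> play_rows:
  targets: [0.01,-0.01,0.2,0,0.01,-0.01,0.5,0,0.01,-0.01,0.8,0,0.01,-0.01,1,0,0.01,-0.01,1,0]

```text
time_s: 16.8
tool_pos: [0.5749, 0.0755, 0.272]
tool_rot: [-0.0, 1.0, 0.001, -0.003]
force: [0.2, 0.7, 0.5]
gripper_width: 0.0878
gripper_force: 0.0
```

>>> play_rows:
  targets: [0,0,0,0,0,0,0,0,0,0,0,0,0,0,0,0,0,0,0,0,0,0,0,0,0,0,0,0,0,0,0,0,0,0,0,0,0,0,0,0]
  jaw: 1

```text
time_s: 17.8
tool_pos: [0.5764, 0.0743, 0.2747]
tool_rot: [-0.0, 1.0, 0.0, -0.0]
force: [-0.8, 0.6, -0.1]
gripper_width: 0.0278
gripper_force: 25.0
```

>>> play_rows:
  targets: [0,0,0,0,0,0,0,0]

```text
time_s: 18.0
tool_pos: [0.5764, 0.0743, 0.2746]
tool_rot: [-0.0, 1.0, 0.0, -0.0]
force: [-0.7, -0.2, -0.2]
gripper_width: 0.0278
gripper_force: 25.0
```

>>> play_rows:
  targets: [0,0,-0.1,0,0,0,-0.3,0,0,0,-0.5,0,0,0,-0.75,0,0,0,-1,0]

```text
time_s: 18.5
tool_pos: [0.5761, 0.0743, 0.3759]
tool_rot: [0.0, 1.0, 0.0, -0.0]
force: [0.4, 0.6, -2.7]
gripper_width: 0.0279
gripper_force: 25.0
```

>>> play_rows:
  targets: [0,0,-0.25,0,0,0,-0.45,0,0,0,-0.55,0,0.1,0.1,-0.55,0,0.2,0.3,-0.55,0,0.3,0.55,-0.55,0,0.41,0.8,-0.55,0]

```text
time_s: 19.2
tool_pos: [0.6178, -0.0071, 0.4281]
tool_rot: [-0.0, 1.0, 0.0, -0.001]
force: [-0.1, -1.1, -2.7]
gripper_width: 0.0276
gripper_force: 25.0
```

>>> play_rows:
  targets: [0,0.25,0,0,0,0.5,0,0,0,0.75,0,0,0,1,0,0]

```text
time_s: 19.6
tool_pos: [0.6175, -0.1076, 0.4278]
tool_rot: [-0.0, 1.0, -0.0, -0.001]
force: [0.6, -0.2, -2.0]
gripper_width: 0.0271
gripper_force: 25.0
```

>>> play_rows:
  targets: [0,0.25,0,0,0,0.5,0,0,0,0.75,0,0,0,1,0,0]

```text
time_s: 20.0
tool_pos: [0.6173, -0.2077, 0.4277]
tool_rot: [-0.0, 1.0, -0.0, -0.001]
force: [0.1, 0.3, -1.0]
gripper_width: 0.0273
gripper_force: 25.0
```

>>> play_rows:
  targets: [0,0.2,0,0,0,0.4,0,0,0,0.53,0,0,0,0.53,0,0,0,0.53,0,0,0,0.53,0,0]

```text
time_s: 20.6
tool_pos: [0.6175, -0.2577, 0.4297]
tool_rot: [-0.0, 1.0, 0.001, -0.0]
force: [-0.6, 0.7, -2.0]
gripper_width: 0.0277
gripper_force: 25.0
```

Run:
```python
from h import *
s=bot.read_state();print(s['time_s'],s['tool_pos'],s['tool_rot'],s['gripper_width'])
f=grab('wrist')
for c in ['blue']:
  for px,st,ce in blobs(f,c,150):
    F,r=felt(f,px);print(c,st.tolist(),ce.round(),'felt',F.round(4),round(r,4))
cv2.imwrite('pics/w6.png',f['frame'][:,:,::-1])
```

```text
20.6 [ 0.61754859 -0.25774408  0.42966255] [-3.65146312e-04  9.99999786e-01  5.37139135e-04 -7.63107845e-05] 0.027668091653740557
blue [252, 129, 64, 35, 591] [284. 146.] felt [ 0.6599 -0.2707] 0.084
blue [254, 161, 42, 36, 1106] [274. 178.] felt [ 0.6165 -0.2582] 0.0572
blue [245, 196, 59, 32, 457] [280. 209.] felt [ 0.5587 -0.2575] 0.0816
blue [245, 236, 60, 71, 3499] [275. 275.] felt [ 0.4779 -0.2576] 0.1239
```

View pics/w6.png

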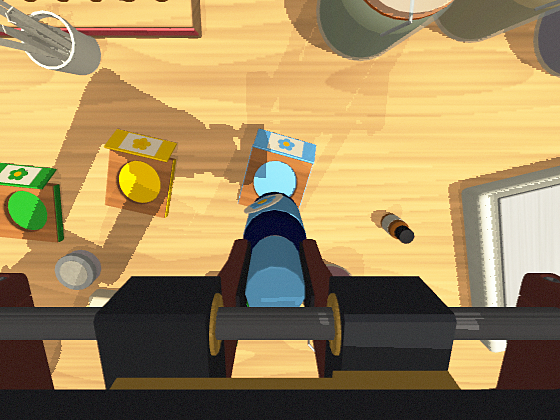

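The blue tester is over the blue felt (274,178) within a millimetre. The yellow (138,180) and green (27,207) recesses are now empty. Lowering.

>>> play_rows:
  targets: [-0.01,0,0.1,0,-0.01,0,0.3,0,-0.01,0,0.5,0,-0.01,0,0.75,0,-0.01,0,1,0]

```text
time_s: 21.15
tool_pos: [0.6164, -0.2579, 0.3285]
tool_rot: [-0.0, 1.0, 0.001, 0.0]
force: [-0.1, -0.1, -2.2]
gripper_width: 0.0275
gripper_force: 25.0
```

>>> play_rows:
  targets: [0,0,0.15,0,0,0,0.3,0,0,0,0.4,0,0,0,0.45,0,0,0,0.5,0,0,0,0.53,0,0,0,0.53,0]

```text
time_s: 21.85
tool_pos: [0.6166, -0.2587, 0.2767]
tool_rot: [-0.0, 1.0, 0.0, 0.0]
force: [0.1, 0.7, -2.3]
gripper_width: 0.0276
gripper_force: 25.0
```

>>> play_rows:
  targets: [0,0,0.02,0,0,0,0.02,0]

```text
time_s: 22.05
tool_pos: [0.6166, -0.2587, 0.2749]
tool_rot: [0.0, 1.0, 0.0, 0.0]
force: [0.1, -0.7, -2.0]
gripper_width: 0.0273
gripper_force: 25.0
```

Run:
```python
from h import *
f=grab('scene')
for c,z in [('yellow',.125),('green',.125),('pink',.131)]:
  for px,st,ce in blobs(f,c,100):
    F,r=felt(f,px);print(c,st.tolist(),ce.round(),'felt',F.round(4),round(r,4),'cap',cap(f,px,z)[0].round(4))
```

```text
yellow [332, 203, 13, 19, 180] [338. 212.] felt [0.3648 0.1475] 0.0615 cap [0.4384 0.1729]
yellow [326, 227, 14, 13, 106] [332. 234.] felt [0.432 0.168] 0.0429 cap [0.5099 0.1956]
yellow [201, 228, 22, 17, 302] [212. 236.] felt [ 0.6164 -0.0783] 0.0563 cap [ 0.6598 -0.0209]
green [260, 247, 23, 19, 329] [271. 256.] felt [0.5768 0.0797] 0.0546 cap [0.6238 0.1158]
green [244, 254, 28, 30, 164] [258. 268.] felt [0.6234 0.0706] 0.0902 cap [0.6614 0.0923]
pink [326, 272, 16, 20, 232] [333. 281.] felt [0.5479 0.2385] 0.0521 cap [0.6014 0.2554]
pink [316, 293, 26, 19, 214] [328. 303.] felt [0.5952 0.254 ] 0.057 cap [0.6537 0.2711]
pink [306, 308, 38, 24, 250] [324. 318.] felt [0.6353 0.2668] 0.0832 cap [0.6859 0.2815]
```

>>> play_rows:
  targets: [0,0,0.01,0,0,0,0.01,0]

```text
time_s: 22.3
tool_pos: [0.6167, -0.2587, 0.2746]
tool_rot: [0.0, 1.0, 0.0, 0.0]
force: [-0.2, 0.8, 4.7]
gripper_width: 0.0276
gripper_force: 25.0
```

>>> play_rows:
  targets: [0,0,0,0,0,0,0,0,0,0,0,0,0,0,0,0,0,0,0,0,0,0,0,0,0,0,-0.1,0,0,0,-0.4,0,0,0,-0.75,0,0,0,-1,0]
  jaw: 0

```text
time_s: 23.3
tool_pos: [0.6168, -0.2589, 0.3766]
tool_rot: [0.001, 1.0, 0.0, 0.001]
force: [0.4, -0.4, 0.0]
gripper_width: 0.0876
gripper_force: 0.0
```

>>> play_rows:
  targets: [-0.3,-0.1,0,0,-0.65,-0.2,0,0,-1,-0.3,0,0]

```text
time_s: 23.6
tool_pos: [0.5156, -0.2284, 0.3746]
tool_rot: [0.0, 1.0, 0.0, 0.001]
force: [-0.3, -0.3, 0.1]
gripper_width: 0.0877
gripper_force: 0.0
```

>>> play_rows:
  targets: [-0.3,-0.1,0,0,-0.5,-0.2,0,0,-0.59,-0.29,0,0,-0.59,-0.29,0,0,-0.59,-0.29,0,0]

```text
time_s: 24.1
tool_pos: [0.4585, -0.2, 0.3743]
tool_rot: [0.0, 1.0, 0.0, 0.001]
force: [-0.0, -0.0, 0.0]
gripper_width: 0.0876
gripper_force: 0.0
```

Run:
```python
from h import *
s=bot.read_state();print(s['time_s'],s['tool_pos'])
f=grab('wrist','w7.png')
for px,st,ce in blobs(f,'green',200): print(st.tolist(),cap(f,px,.125))
```

```text
24.1 [ 0.45849995 -0.20002559  0.37432767]
[0, 19, 45, 19, 436] (array([ 0.59408233, -0.03362762]), np.float64(0.014233405656926879))
[41, 42, 14, 82, 614] (array([0.00723022, 0.04187728]), np.float64(0.0))
[0, 51, 33, 58, 1552] (array([ 0.56062584, -0.02356618]), np.float64(0.036790433536947775))
[260, 198, 34, 43, 1188] (array([ 0.45820809, -0.20247084]), np.float64(0.026114617710266547))
```

View pics/w7.png

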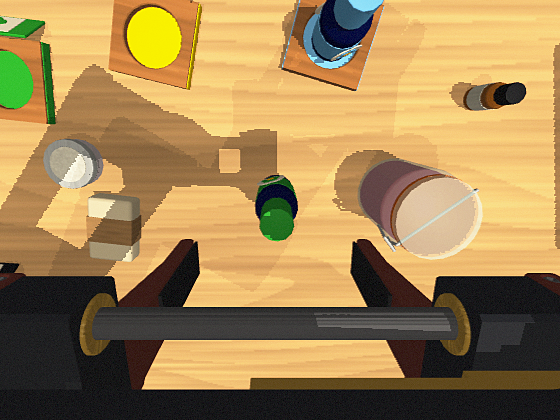

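The green cap (277,222) lies between the fingers and the jar is clear of the right finger.

>>> play_rows:
  targets: [0,0.01,0.2,0,0,0.01,0.5,0,0,0.01,0.8,0,0,0.01,1,0,0,0.01,1,0]

```text
time_s: 24.65
tool_pos: [0.4576, -0.2007, 0.2711]
tool_rot: [-0.001, 1.0, 0.0, -0.002]
force: [0.5, 0.6, 0.9]
gripper_width: 0.0879
gripper_force: 0.0
```

>>> play_rows:
  targets: [0,0,0.05,0,0,0,0.05,0]

```text
time_s: 24.85
tool_pos: [0.4583, -0.2012, 0.2691]
tool_rot: [0.0, 1.0, 0.0, 0.001]
force: [-0.1, 0.0, 0.2]
gripper_width: 0.0881
gripper_force: 0.0
```

>>> play_rows:
  targets: [0,0,0,0,0,0,0,0,0,0,0,0,0,0,0,0,0,0,0,0,0,0,0,0,0,0,0,0,0,0,0,0,0,0,0,0,0,0,0,0]
  jaw: 1

```text
time_s: 25.85
tool_pos: [0.4575, -0.2007, 0.2686]
tool_rot: [-0.0, 1.0, 0.0, -0.0]
force: [0.6, -0.1, -0.2]
gripper_width: 0.0278
gripper_force: 25.0
```

>>> play_rows:
  targets: [0,0,0,0,0,0,0,0]

```text
time_s: 26.05
tool_pos: [0.4575, -0.2007, 0.2686]
tool_rot: [-0.0, 1.0, 0.0, -0.0]
force: [0.5, -0.7, 0.0]
gripper_width: 0.0274
gripper_force: 25.0
```

>>> play_rows:
  targets: [0,0,-0.1,0,0,0,-0.3,0,0,0,-0.5,0,0,0,-0.75,0,0,0,-1,0]

```text
time_s: 26.55
tool_pos: [0.4572, -0.2005, 0.3701]
tool_rot: [-0.0, 1.0, 0.0, -0.0]
force: [0.2, 0.3, -2.3]
gripper_width: 0.0277
gripper_force: 25.0
```

>>> play_rows:
  targets: [0,0,-0.25,0,0,0,-0.5,0,0,0,-0.6,0,0.1,-0.1,-0.6,0,0.2,-0.3,-0.6,0,0.3,-0.55,-0.6,0,0.4,-0.8,-0.6,0]

```text
time_s: 27.25
tool_pos: [0.4977, -0.1191, 0.427]
tool_rot: [-0.001, 1.0, -0.0, -0.001]
force: [0.4, 0.2, -1.1]
gripper_width: 0.0276
gripper_force: 25.0
```

>>> play_rows:
  targets: [0.1,-0.25,0,0,0.2,-0.5,0,0,0.3,-0.75,0,0,0.4,-1,0,0]

```text
time_s: 27.65
tool_pos: [0.5376, -0.0187, 0.4269]
tool_rot: [-0.0, 1.0, 0.0, -0.001]
force: [0.5, -0.4, -1.9]
gripper_width: 0.0277
gripper_force: 25.0
```

>>> play_rows:
  targets: [0.1,-0.25,0,0,0.2,-0.5,0,0,0.3,-0.75,0,0,0.37,-0.9,0,0,0.395,-0.98,0,0,0.395,-0.98,0,0,0.395,-0.98,0,0]

```text
time_s: 28.35
tool_pos: [0.5766, 0.0769, 0.4282]
tool_rot: [0.0, 1.0, 0.0, -0.001]
force: [0.0, 0.1, -1.6]
gripper_width: 0.0279
gripper_force: 25.0
```

Run:
```python
from h import *
s=bot.read_state();print(s['time_s'],s['tool_pos'],s['tool_rot'],s['gripper_width'])
f=grab('wrist')
for c in ['green','yellow']:
  for px,st,ce in blobs(f,c,150):
    F,r=felt(f,px);print(c,st.tolist(),ce.round(),'felt',F.round(4),round(r,4))
```

```text
28.35 [0.57662067 0.07687161 0.42823659] [ 2.52932476e-04  9.99999813e-01  1.39169094e-04 -5.38474429e-04] 0.027886293633423827
green [244, 131, 64, 27, 622] [276. 145.] felt [0.6198 0.0739] 0.0835
green [252, 160, 42, 38, 1264] [272. 178.] felt [0.5767 0.0785] 0.0572
green [247, 199, 59, 35, 462] [281. 212.] felt [0.5139 0.0731] 0.0822
green [245, 238, 61, 69, 3426] [274. 276.] felt [0.4349 0.0758] 0.1226
yellow [380, 95, 65, 33, 585] [411. 112.] felt [ 0.6659 -0.0964] 0.0923
yellow [355, 112, 21, 63, 185] [365. 142.] felt [ 0.6252 -0.0407] 0.0802
yellow [373, 128, 44, 45, 1500] [394. 150.] felt [ 0.6167 -0.079 ] 0.0572
yellow [195, 266, 25, 10, 183] [207. 271.] felt [0.4415 0.1737] 0.0357
```

>>> play_rows:
  targets: [0,-0.01,0.1,0,0,-0.01,0.3,0,0,-0.01,0.5,0,0,-0.01,0.75,0,0,-0.01,1,0]

```text
time_s: 28.9
tool_pos: [0.5766, 0.0775, 0.3276]
tool_rot: [0.0, 1.0, -0.0, 0.0]
force: [-0.1, -0.2, -1.7]
gripper_width: 0.0276
gripper_force: 25.0
```

>>> play_rows:
  targets: [0,0,0.15,0,0,0,0.3,0,0,0,0.4,0,0,0,0.45,0,0,0,0.49,0,0,0,0.52,0,0,0,0.52,0]

```text
time_s: 29.6
tool_pos: [0.577, 0.0783, 0.2768]
tool_rot: [-0.0, 1.0, 0.0, 0.0]
force: [-0.0, 0.6, -1.7]
gripper_width: 0.0276
gripper_force: 25.0
```

>>> play_rows:
  targets: [0,0,0.02,0,0,0,0.02,0]

```text
time_s: 29.8
tool_pos: [0.577, 0.0784, 0.2749]
tool_rot: [-0.0, 1.0, 0.0, 0.0]
force: [0.6, -0.2, -2.3]
gripper_width: 0.0272
gripper_force: 25.0
```

>>> play_rows:
  targets: [0,0,0.01,0,0,0,0.01,0]

```text
time_s: 30.0
tool_pos: [0.5772, 0.0783, 0.2746]
tool_rot: [-0.0, 1.0, 0.0, 0.001]
force: [-1.6, -0.5, 4.5]
gripper_width: 0.0276
gripper_force: 25.0
```

>>> play_rows:
  targets: [0,0,0,0,0,0,0,0,0,0,0,0,0,0,0,0,0,0,0,0,0,0,0,0,0,0,-0.1,0,0,0,-0.4,0,0,0,-0.75,0,0,0,-1,0]
  jaw: 0

```text
time_s: 31.0
tool_pos: [0.5772, 0.0783, 0.3765]
tool_rot: [-0.0, 1.0, 0.0, 0.001]
force: [1.0, 1.0, 0.2]
gripper_width: 0.0878
gripper_force: 0.0
```

>>> play_rows:
  targets: [-0.3,-0.1,0,0,-0.65,-0.3,0,0,-1,-0.5,0,0]

```text
time_s: 31.3
tool_pos: [0.476, 0.1285, 0.3747]
tool_rot: [-0.0, 1.0, -0.0, 0.001]
force: [-0.0, -0.2, -0.3]
gripper_width: 0.088
gripper_force: 0.0
```

>>> play_rows:
  targets: [-0.3,-0.2,0,0,-0.4,-0.39,0,0,-0.4,-0.39,0,0,-0.4,-0.39,0,0]

```text
time_s: 31.7
tool_pos: [0.4372, 0.1674, 0.3744]
tool_rot: [-0.0, 1.0, 0.001, 0.001]
force: [0.3, 1.2, -0.1]
gripper_width: 0.0877
gripper_force: 0.0
```

Run:
```python
from h import *
s=bot.read_state();print(s['time_s'],s['tool_pos'])
f=grab('wrist','w8.png')
for px,st,ce in blobs(f,'yellow',200): print(st.tolist(),cap(f,px,.125))
```

```text
31.7 [0.43718473 0.16737761 0.37444745]
[464, 0, 24, 49, 306] (array([0.57057996, 0.03576935]), np.float64(0.01578399789918561))
[495, 0, 54, 46, 2041] (array([0.57854612, 0.00062951]), np.float64(0.029114246275673716))
[253, 175, 39, 22, 265] (array([0.47402023, 0.16885952]), np.float64(0.022029139476163057))
[253, 196, 35, 44, 1200] (array([0.4375899 , 0.17009302]), np.float64(0.026827320376706737))
```

View pics/w8.png

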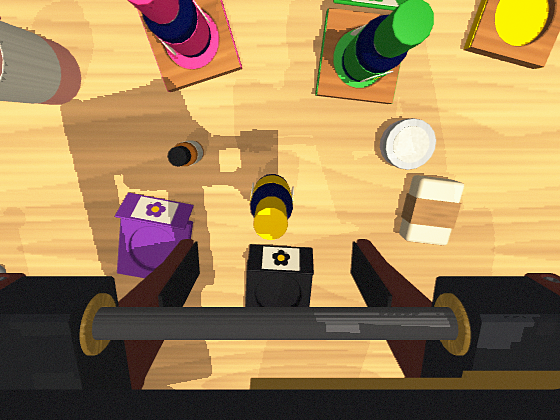

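The yellow cap (270,220) is between the fingers. The black and purple look-alike stands are low and clear, and the green and pink testers are standing in their recesses.

>>> play_rows:
  targets: [0,-0.01,0.2,0,0,-0.01,0.5,0,0,-0.01,0.8,0,0,-0.01,1,0,0,-0.01,1,0]

```text
time_s: 32.25
tool_pos: [0.4367, 0.1672, 0.2715]
tool_rot: [0.001, 1.0, -0.0, -0.002]
force: [-0.7, 0.0, -0.1]
gripper_width: 0.0879
gripper_force: 0.0
```

>>> play_rows:
  targets: [0,0,0.05,0,0,0,0.05,0]

```text
time_s: 32.45
tool_pos: [0.4377, 0.168, 0.2692]
tool_rot: [-0.0, 1.0, -0.0, 0.001]
force: [0.9, 0.2, -0.0]
gripper_width: 0.0878
gripper_force: 0.0
```

>>> play_rows:
  targets: [0,0,0,0,0,0,0,0,0,0,0,0,0,0,0,0,0,0,0,0,0,0,0,0,0,0,0,0,0,0,0,0,0,0,0,0,0,0,0,0]
  jaw: 1

```text
time_s: 33.45
tool_pos: [0.4369, 0.1683, 0.2686]
tool_rot: [-0.0, 1.0, 0.0, -0.0]
force: [-0.1, 0.3, -0.5]
gripper_width: 0.0277
gripper_force: 25.0
```

>>> play_rows:
  targets: [0,0,0,0,0,0,0,0]

```text
time_s: 33.65
tool_pos: [0.4368, 0.1683, 0.2686]
tool_rot: [-0.0, 1.0, 0.0, -0.0]
force: [0.2, 0.4, -0.9]
gripper_width: 0.0275
gripper_force: 25.0
```

>>> play_rows:
  targets: [0,0,-0.1,0,0,0,-0.3,0,0,0,-0.5,0,0,0,-0.75,0,0,0,-1,0]

```text
time_s: 34.15
tool_pos: [0.4366, 0.1682, 0.3701]
tool_rot: [0.0, 1.0, 0.0, -0.0]
force: [-0.4, 0.1, -1.4]
gripper_width: 0.0276
gripper_force: 25.0
```

>>> play_rows:
  targets: [0,0,-0.25,0,0,0,-0.5,0,0,0,-0.6,0,0.1,0.1,-0.6,0,0.2,0.3,-0.6,0,0.35,0.55,-0.6,0,0.5,0.75,-0.6,0]

```text
time_s: 34.85
tool_pos: [0.4872, 0.0915, 0.4272]
tool_rot: [0.0, 1.0, 0.0, -0.001]
force: [0.7, 0.2, -1.2]
gripper_width: 0.0276
gripper_force: 25.0
```

>>> play_rows:
  targets: [0.15,0.25,0,0,0.35,0.5,0,0,0.55,0.75,0,0,0.75,1,0,0]

```text
time_s: 35.25
tool_pos: [0.5625, -0.0088, 0.4268]
tool_rot: [-0.0, 1.0, -0.0, -0.001]
force: [0.8, 0.6, -0.9]
gripper_width: 0.0279
gripper_force: 25.0
```

>>> play_rows:
  targets: [0.2,0.25,0,0,0.4,0.5,0,0,0.5,0.65,0,0,0.55,0.72,0,0,0.55,0.72,0,0,0.55,0.72,0,0]

```text
time_s: 35.85
tool_pos: [0.6163, -0.078, 0.4282]
tool_rot: [-0.0, 1.0, 0.0, -0.001]
force: [-0.7, -0.2, -0.2]
gripper_width: 0.0277
gripper_force: 25.0
```

Run:
```python
from h import *
s=bot.read_state();print(s['time_s'],s['tool_pos'],s['tool_rot'],s['gripper_width'])
f=grab('wrist')
for px,st,ce in blobs(f,'yellow',150):
    F,r=felt(f,px);print(st.tolist(),ce.round(),'felt',F.round(4),round(r,4))
```

```text
35.85 [ 0.6162556  -0.07801187  0.42818004] [-4.74759079e-04  9.99999540e-01  2.89421485e-04 -7.80971486e-04] 0.02773429205905308
[250, 128, 65, 34, 644] [283. 145.] felt [ 0.6592 -0.0889] 0.0847
[254, 160, 43, 37, 1266] [275. 178.] felt [ 0.6169 -0.0783] 0.0576
[246, 196, 60, 38, 814] [274. 208.] felt [ 0.5551 -0.0807] 0.0841
[245, 238, 61, 69, 3455] [275. 275.] felt [ 0.4743 -0.0792] 0.1234
```

>>> play_rows:
  targets: [0,0,0.1,0,0,0,0.3,0,0,0,0.5,0,0,0,0.75,0,0,0,1,0]

```text
time_s: 36.4
tool_pos: [0.6164, -0.0777, 0.3277]
tool_rot: [-0.0, 1.0, 0.001, 0.0]
force: [-0.6, -0.1, -0.7]
gripper_width: 0.0277
gripper_force: 25.0
```

>>> play_rows:
  targets: [0,0,0.15,0,0,0,0.3,0,0,0,0.4,0,0,0,0.45,0,0,0,0.49,0,0,0,0.52,0,0,0,0.52,0]

```text
time_s: 37.1
tool_pos: [0.617, -0.0787, 0.2768]
tool_rot: [-0.0, 1.0, 0.0, 0.0]
force: [-0.0, -0.5, -1.0]
gripper_width: 0.0273
gripper_force: 25.0
```

>>> play_rows:
  targets: [0,0,0.02,0,0,0,0.02,0]

```text
time_s: 37.3
tool_pos: [0.617, -0.0787, 0.2749]
tool_rot: [0.0, 1.0, 0.0, 0.0]
force: [-0.3, 0.2, -0.4]
gripper_width: 0.0277
gripper_force: 25.0
```

>>> play_rows:
  targets: [0,0,0.01,0,0,0,0.01,0]

```text
time_s: 37.5
tool_pos: [0.6172, -0.0787, 0.2746]
tool_rot: [0.0, 1.0, 0.0, 0.0]
force: [-1.4, -0.6, 5.3]
gripper_width: 0.0277
gripper_force: 25.0
```

Seated. I'll release, rise and back away for a check.

>>> play_rows:
  targets: [0,0,0,0,0,0,0,0,0,0,0,0,0,0,0,0,0,0,0,0,0,0,0,0,0,0,-0.1,0,0,0,-0.4,0,0,0,-0.75,0,0,0,-1,0]
  jaw: 0

```text
time_s: 38.5
tool_pos: [0.6173, -0.0787, 0.3765]
tool_rot: [0.0, 1.0, 0.0, 0.001]
force: [0.5, 0.0, -0.6]
gripper_width: 0.0877
gripper_force: 0.0
```

>>> play_rows:
  targets: [-0.2,0,-0.3,0,-0.6,0,-0.7,0,-1,0,-0.9,0,-1,0,-0.9,0,-1,0,-0.9,0]

```text
time_s: 39.0
tool_pos: [0.5165, -0.0787, 0.4653]
tool_rot: [0.0, 1.0, -0.0, 0.002]
force: [0.7, 0.4, 1.3]
gripper_width: 0.088
gripper_force: 0.0
```

Run:
```python
from h import *
s=bot.read_state();print(s['time_s'],s['tool_pos'],s['dq'].round(3))
f=grab('wrist','w9.png')
for c in HS:
  for px,st,ce in blobs(f,c,300): C,w=cap(f,px,.131);F,r=felt(f,px);print(c,st.tolist(),'cap',C.round(4),round(float(w),4),'felt',F.round(4),round(r,4))
```

```text
39.0 [ 0.51648095 -0.07869872  0.46526925] [ 0.007  0.052 -0.008  0.002 -0.016  0.001]
yellow [251, 50, 62, 29, 497] cap [ 0.6397 -0.0856] 0.0581 felt [ 0.6613 -0.0883] 0.0817
yellow [260, 83, 33, 31, 709] cap [ 0.615  -0.0809] 0.031 felt [ 0.627  -0.0811] 0.0449
pink [44, 82, 32, 60, 346] cap [0.5953 0.1282] 0.041 felt [0.6066 0.2141] 0.0818
pink [0, 100, 52, 43, 1034] cap [0.5921 0.1722] 0.0332 felt [0.5941 0.2663] 0.0764
green [125, 86, 66, 22, 525] cap [0.6182 0.049 ] 0.0158 felt [0.6276 0.0786] 0.0894
green [147, 114, 34, 42, 674] cap [0.5814 0.0281] 0.0392 felt [0.5768 0.0781] 0.0567
green [106, 127, 42, 27, 953] cap [0.5756 0.0746] 0.0262 felt [0.5716 0.1283] 0.0588
blue [395, 50, 60, 31, 418] cap [ 0.6388 -0.2325] 0.0134 felt [ 0.6668 -0.2775] 0.0895
blue [387, 83, 28, 44, 332] cap [ 0.6081 -0.2003] 0.0396 felt [ 0.6168 -0.2586] 0.0564
blue [445, 83, 29, 29, 638] cap [ 0.6162 -0.2564] 0.0264 felt [ 0.6267 -0.329 ] 0.0377
```

View pics/w9.png

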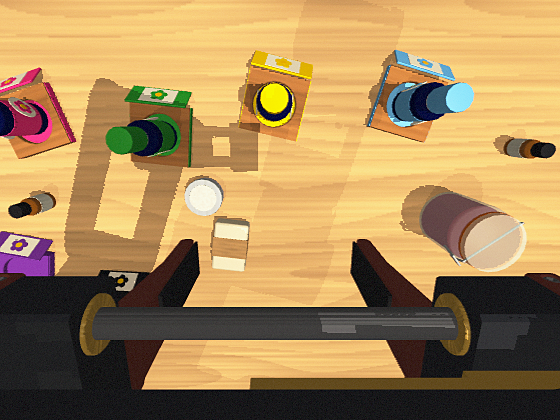

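All four testers stand in their own recesses, with the measured cap axes within about 4 mm of the middles: yellow (274,97), green (127,138), blue (458,97) and pink at the left edge (0–52,120). The petal jar is undisturbed at (490,240).

>>> play_rows:
  targets: [0,0,0,0,0,0,0,0,0,0,0,0,0,0,0,0]

```text
time_s: 39.45
tool_pos: [0.5174, -0.0787, 0.4629]
tool_rot: [-0.0, 1.0, 0.0, -0.001]
force: [-0.0, -0.5, -0.4]
gripper_width: 0.0879
gripper_force: 0.0
```

```bash
python3 -c "
from plant import bot
print(bot.close_job())"
```

```text
the job is handed in; nothing more can be done
None
```

All four testers are upright and released in the recesses of their own-colour stands, handed in at about 39.5 s; the final picture put yellow, green and blue within about 4 mm of the middles (the pink cap was out of frame, but it was set down within about 1 mm), and hand-in returned no verdict.

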